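# Clip the stylus loupe into its tray

### The arm

A 6-joint arm with a two-finger parallel gripper is mounted at the origin on the work surface. World frame = base frame: x ahead of the robot, y to its left, z up, the work surface at z = 0. Lengths are in m, angles in rad, forces in N, time in s.
With the tool pointing down it reaches from about 0.375 to 0.925 m from the base axis. Payload 5.7 kg.
Tool frame: the origin (TCP) lies midway between the tips of the shut fingers; the grasp point (between the pads) lies ctrl.grip_depth behind it (ctrl.grip_depth is the distance from the TCP to the grasp point, in m); z points along the fingers, y is the direction in which the jaws open and shut (so a half turn about z gives the same grasp; the last joint's range is limited). The gripper opens to 88 mm and grips with 3 to 60 N. Pads are 20 mm wide; open, the fingers measure 115 mm over their backs; the gripper's body (75 mm by 178 mm) begins 61 mm behind the grasp point.
Start: joints at [-1.373, 0.359, 1.51, -0, 1.272, -0.115], TCP at [0.185, -0.571, 0.223] pointing down, gripper open.
Joint ranges: [-2.97, 2.97], [-1.01, 2.36], [0.21, 2.38], [-0.96, 4.11], [0.2, 2.71], [-2.98, 2.98]. Speed limits (rad/s): [2.39, 2.39, 3.14, 3.14, 3.14, 3.14].

### API

Orientations are given as a unit quaternion [w, x, y, z].
In Python, from station import ctrl gives the robot as it stands.
- The arm moves only by the tool move_arm, never from a script. Its argument "steps" is a list of rows, each a list of 3 entries, a list of its own where there are three numbers: the shift along the tool's x, y, z in units of 30 mm (1.0 is 30 mm), then the turn, a rotation vector about the tool's x, y, z in units of 5 degrees (1.0 is 5 degrees), then the closure, from 0 (fully open) to 1 (shut). In form: [[[x, y, z], [ax, ay, az], jaw], ...]. A call has 1 to 12 rows; each row is the pose to reach, as a shift and turn from the pose commanded when the call began, along the tool's axes at that moment; what a row does not reach only later rows make up. A row lasts 1/8 s, in which the tool goes at most 62.5 mm and 10.7 degrees, less where a joint would pass 70% of its speed; a pose out of reach is approached as far as the arm can. A call with a gripper value outside its range is refused whole. The fingers move at their own pace and stop on an object; the grip force is fixed at half the most. Time passes only in rows, so rows that repeat a pose let the fingers close. It gives the time, the measured TCP pose, the force and the opening at its end, in the units of the state.
- ctrl.get_state(): the state, without advancing time (a new reading comes with each control period).
- ctrl.snapshot(name): name is "scene" or "top" or "wrist"; returns (picture, depth): 420x560x3 uint8, red, green, blue; 420x560 float32, m along the optical axis (not along the pixel's ray), 0 where there is no reading.
- ctrl.calibration(name): a dict with "vfov" (degrees; the focal length in pixels is half the picture's height over the tangent of half this angle, whatever the lens; pixels are square), "cx", "cy" (the principal point, pixels), "R" (3x3) and "t" (3): a world point X has camera coordinates R X + t. Camera axes: x right, y down, z forward; pixel columns grow to the right and rows downward; lengths in m; the calibration is good to about 2 mm. The wrist camera is an equidistant fisheye: a pixel r from the principal point sees the ray r / f radians off the axis. A picture is of the moment at which its call begins: read the wrist's pose just before it. calibration takes no time and is no camera call; for the wrist camera it gives the pose at the moment of the call.
- ctrl.close_job(): hands the job in, once; it reports no verdict.
Trained networks look in the newest picture that a camera, given by its name, has taken for a name from the list of things; names that differ only in an ending like _2 or _b are one class to them, and where a whole thing is asked for, a point or a joint stands for the part that bears it (a point fixed in the world has none). Each returns a list of dicts, best first, with "conf" (0 to 1); they miss things now and then, are a little off and sometimes report something else, mostly with a low value. They report only what shows in the picture. A call takes as long as a camera call. They do not tell look-alikes from the thing itself.
- ctrl.find_in(camera, thing): "box" ([centre column, centre row, width, height] in pixels, round what is visible of it).
- ctrl.outline_of(camera, thing): "mask" (420x560 bool, what is visible of it) and "box" ([centre column, centre row, width, height] in pixels, round what is visible of it).
The state is a dict: "t": time; "joints": joint angles; "qvel": joint speeds; "tau": joint torques, N m; "tcp_pos": TCP position; "ee_rot": TCP orientation; "force": force on the tool from outside, world axes, zero at the start; "wrist_torque": the same for the moment, N m; "width": finger opening in m.
Only numpy, scipy, OpenCV 4.12 (cv2) and the standard library are available. Lean on these libraries where they do the work, as an engineer would, in place of code of your own. Each camera call takes 0.05 s, during which the arm holds its last target.

### The job

Put the stylus loupe away: turn the red latch knob on the grey tray a quarter turn so that its tongue frees the smoked flap, and flip the flap up until it stays open. Lay the loupe lengthwise on top of the orange-tipped spring jaws in the tray and let go of it, then press it down until it snaps home between the jaws. Finally swing the flap shut over it, and leave the headshell, cartridge and hex key where they are.

Things in the scene. Friction and masses are not known exactly. Their poses are not given: they have to be found in the camera images.
- tray: Grey acrylic tray, fixed. Origin on its underside, straight below the middle of the spring clip; x from the latch end to the hinge end, z up. Outside it spans x -125 to +70 mm, y -65 to +65; walls 5 thick, 50 high, floor 6 thick. x -125 to -70 is a closed ledge (top 50 mm high) carrying the latch; x -65 to +65 is the open bay under the flap, 120 wide inside, with the clip.
- clip (a point): Where the middle of the loupe's barrel lies when home: tray frame (0, 0, 24) mm, axes as the tray's. Home, the barrel lies along the tray's x on two rubber saddles (tops 12 mm high) and the jaw tips close over it; its top is then 36 mm above the bench. Between the prong pairs, x -22 to +22 mm, there is room for fingers; below them only jaw bars, tops 13.5 mm high.
- clip_mouth (a point): Where the middle of the loupe's barrel lies when laid loosely on top of the closed jaws, along the tray's x: tray frame (0, 0, 43.5) mm, axes as the tray's; barrel top then 55.5 mm high. From here it must be pressed down 19.5 mm to be home, which takes about 7 to 12 N. The flap cannot shut on a loupe that is not home.
- jaw_left (a joint): Opening of the left (+y) steel jaw, m: 0 closed, slides towards the tray's +y, to 0.010. It has two prongs 10 mm wide at x = -27 and +27 mm (tray frame), each ending in an orange round tip, radius 5 mm, centre at y = +12.5, z = 32 mm when closed; top 37 mm high. Spring 700 N/m with 3.5 N preload; opens 4 to 7 mm as the loupe passes and reads about 0.0025 when it is home.
- jaw_right (a joint): Opening of the right (-y) jaw, m: the mirror image of the left one, sliding towards the tray's -y.
- latch (a joint): Angle of the quarter-turn latch, rad: 0 to 0.15 at the start = locked (its brass tongue points to the tray's +x, over the flap's front edge), growing as the knob turns clockwise seen from above; stop at 1.57 (tongue points to the tray's -y). The flap is free above about 1.0. Stays where left; light friction, 0.04 N m.
- latch_grip (a point): Middle of the red bar grip of the latch, on its upright axis: tray frame (-98, +35, 73.5) mm. The bar is 36 mm long along this point's x (the way the tongue points), 12 mm thick along y, from 60.5 to 82.5 mm above the bench. The brass tongue lies below it, 57.5 to 60.5 mm high, 11 wide, reaching 42 mm from the axis. Clear ledge around it, 50 mm high.
- flap (a joint): Angle of the flap, rad: 0 = shut (at the start), growing as it lifts; end stop 1.8. Free damped hinge (0.04 N m s/rad): tipped past upright (1.57) it sinks open to 1.8 and stays; let go below about 1.4 it sinks shut by itself within about 3 s. It weighs 0.12 kg.
- flap_handle (a point): Middle of the flap's white handle: a round bar, 16 mm in diameter, 22 mm long, lying along the tray's y on a thin stem. It is 118 mm from the hinge line along the flap, 21 mm above the flap's underside (71 mm high when shut) and 25 mm to the tray's -y of the middle. Turns with the flap. Pinched on its flat ends from above, it pivots between the fingers as the flap swings.
- flap_hinge (a point): Middle of the flap's hinge line at the far (+x) end of the tray: tray frame (70, 0, 50) mm; the hinge line runs along the tray's y. The flap is a smoked clear plate 138 mm long (from the hinge towards the tray's -x when shut), 126 mm wide, 5 mm thick, its underside at the hinge's height when shut.
- loupe: Stylus loupe: aluminium barrel 24 mm in diameter and 80 mm long between two square black rubber end collars (30 x 30 mm, 12 mm long, at 40 to 52 mm from the middle); 104 mm long in all, about 70 g. Origin at its middle on the barrel's axis; x along the barrel (both ends are alike). It starts lying on the felt mat, axis level, 17 mm above the bench, 15 mm above the mat.
- mat: Grey felt mat, 240 x 200 x 2 mm, fixed flat on the bench; origin at the centre of its underside. It may lie left or right of the tray.
- headshell: Black aluminium headshell, about 70 x 25 x 8 mm, a bystander; origin on its underside.
- cartridge: White cartridge, about 38 x 19 x 16 mm, a bystander; origin on its underside.
- hex_key: Steel L-shaped hex key, 80 x 25 mm, 5 mm thick, a bystander lying on the bench; origin under the middle of its long arm.
There are look-alikes about, which are no part of the job. Of the things that look like the tray, the smaller one is meant.

How it is judged:
On the way, in this order (a step that is already met when the one before it is completed fails the run):
1. the latch knob is turned (more than 1.1 rad) while the flap is still shut (value of joint latch above 1.1 rad and value of joint flap below 0.15 rad), for 0.1 s.
2. the flap is flipped up past upright and stays open (value of joint flap above 1.65 rad), for 0.2 s.
3. the loupe lies on top of the closed jaws, let go of (x of loupe in the frame of tray between -0.012 and 0.012 m and angle between the x axis of loupe and the x axis of tray, either way round below 0.12 rad and z of loupe in the frame of tray between 0.036 and 0.05 m and y of loupe in the frame of tray between -0.008 and 0.008 m and contact force between the fingers and loupe below 0.2 N and linear speed of loupe below 0.03 m/s), for 0.2 s.
4. the loupe is pressed home between the jaws with the flap open (x of loupe in the frame of tray between -0.012 and 0.012 m and angle between the x axis of loupe and the x axis of tray, either way round below 0.12 rad and z of loupe in the frame of tray between 0.02 and 0.0275 m and y of loupe in the frame of tray between -0.004 and 0.004 m and value of joint flap above 1.2 rad), for 0.2 s.
At the end, for the whole second after the job is handed in: The loupe lies home in the spring jaws (barrel axis 20 to 27.5 mm above the tray's underside, within 4 mm sideways, 12 mm lengthwise and 0.12 rad of the clip), released and at rest, and the flap is shut over it (below 0.06 rad) (x of loupe in the frame of tray between -0.012 and 0.012 m and angle between the x axis of loupe and the x axis of tray, either way round below 0.12 rad and z of loupe in the frame of tray between 0.02 and 0.0275 m and y of loupe in the frame of tray between -0.004 and 0.004 m and contact force between the fingers and loupe below 0.2 N and value of joint flap below 0.06 rad and linear speed of loupe below 0.02 m/s); the robot touches nothing.
It fails at once if the headshell, cartridge or hex key is moved by more than 20 mm (distance of any of headshell, cartridge, hex_key from where it was at the start of the episode above 0.02 m).
It also fails if it takes over 72 s, if anything falls off the work surface, if the arm or the gripper's body presses on something with over 40 N, if the wrist force passes 120 N, or if a joint passes its speed limit or range.

## Working session

There is one attempt and no reset: what is moved stays moved. The work goes in short steps, Python scripts to look and compute and a tool call to move; the robot and the scene stay as the last step left them, time stands still between calls to the robot, and variables do not carry over. Pictures are saved under pics/ and viewed, and the job is handed in when it is done.

Besides the shell and the picture viewer there is one more tool, called as name(argument=value, ...) on one line, values as JSON. move_arm: Moves the arm, as the interface text tells. Its arguments: {"type":"object","properties":{"steps":{"type":"array"}},"required":["steps"]}

```bash
ls; mkdir -p pics; python3 - <<'E'
from station import ctrl
import cv2,numpy as np,pickle
s=ctrl.get_state(); print({k:np.round(v,3) for k,v in s.items()}); print(ctrl.grip_depth)
for n in("scene","top","wrist"):
    c=ctrl.calibration(n); p,d=ctrl.snapshot(n); cv2.imwrite(f"pics/{n}0.png",p[:,:,::-1]); pickle.dump((p,d,c),open(f"{n}0.pkl","wb")); print(n,c)
E
```

```text
pics
{'t': np.float64(0.0), 'joints': array([-1.373,  0.359,  1.511, -0.   ,  1.272, -0.115]), 'qvel': array([ 0.002,  0.001, -0.   , -0.001, -0.002, -0.002]), 'tau': array([-4.0000e-03, -5.1539e+01, -2.7073e+01,  6.7000e-02,  3.5000e-02,
       -0.0000e+00]), 'tcp_pos': array([ 0.184, -0.57 ,  0.222]), 'ee_rot': array([-0.001,  0.988,  0.156, -0.   ]), 'force': array([-0.374,  0.066, -0.042]), 'wrist_torque': array([-0.037,  0.013,  0.007]), 'width': np.float64(0.088)}
0.0187
scene {'vfov': 42.147546162931114, 'cx': 276.38881529162575, 'cy': 204.87209021440336, 'R': array([[-0.74708996,  0.66439583, -0.0208514 ],
       [ 0.37613723,  0.39667352, -0.83735948],
       [-0.54806695, -0.63342585, -0.54625481]]), 't': array([ 0.39211578, -0.11660563,  1.55364989])}
top {'vfov': 52.147952388184905, 'cx': 283.85204693275296, 'cy': 210.2302524323487, 'R': array([[-0.01115526, -0.99991154,  0.00724419],
       [-0.99120556,  0.01010222, -0.13194499],
       [ 0.13186014, -0.00865236, -0.99123057]]), 't': array([-0.00359325,  0.51067617,  0.98376555])}
wrist {'vfov': 65.70646984690485, 'cx': 277.9862852930371, 'cy': 204.94808052065582, 'R': array([[ 0.30711526, -0.95167129, -0.00140609],
       [-0.91966712, -0.29716645,  0.25671871],
       [-0.24472967, -0.0775491 , -0.96648514]]), 't': array([-0.5994088 , -0.03101774,  0.38980353])}
```

View pics/top0.png

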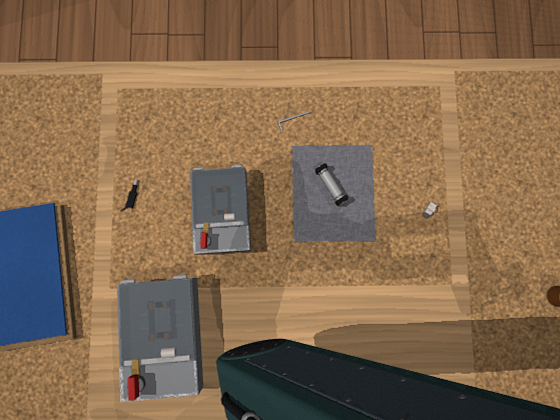

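View pics/scene0.png

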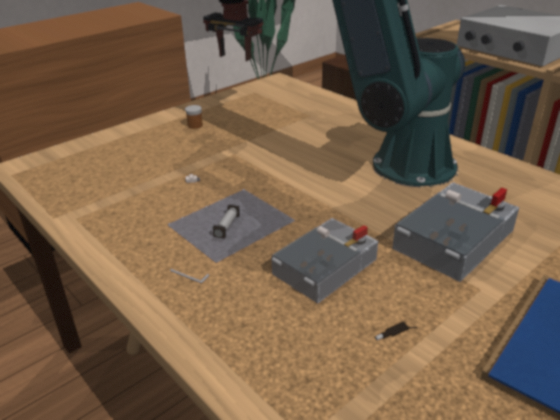

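View pics/wrist0.png

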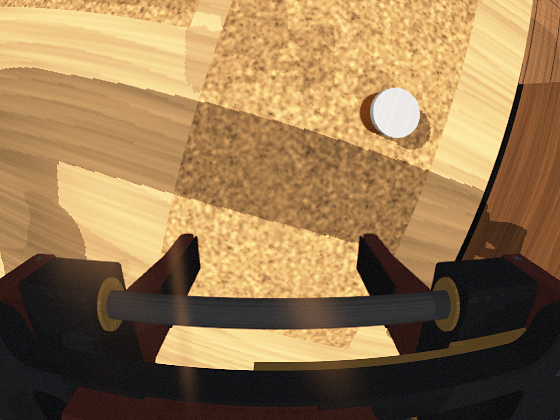

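Top view: the smaller tray is around (220,210), the larger look-alike at (160,340), loupe at (331,184) on the mat. Next step is to measure them.

```bash
cat > h.py <<'E'
import numpy as np,cv2,pickle
def f_of(c,h=420): return h/2/np.tan(np.radians(c['vfov']/2))
def unproj(c,u,v,z=None,depth=None):
    f=f_of(c); r=np.stack([(np.asarray(u,float)-c['cx'])/f,(np.asarray(v,float)-c['cy'])/f,np.ones_like(np.asarray(u,float))],-1)
    R=c['R'];t=c['t']
    if depth is not None: return (r*np.asarray(depth)[...,None]-t)@R
    o=-R.T@t; d=r@R
    return o+d*((z-o[2])/d[...,2])[...,None]
def proj(c,X):
    X=np.asarray(X)@c['R'].T+c['t']; f=f_of(c)
    return np.stack([X[...,0]/X[...,2]*f+c['cx'],X[...,1]/X[...,2]*f+c['cy']],-1)
E
python3 - <<'E'
from h import *
from station import ctrl
p,d,c=pickle.load(open('top0.pkl','rb'))
for n,th in (('top','tray'),('top','loupe'),('top','latch_grip'),('top','flap_handle'),('top','headshell'),('top','cartridge'),('top','hex_key')):
    for r in ctrl.outline_of(n,th)[:3]:
        m=r['mask']; v,u=np.nonzero(m&(d>0)); X=unproj(c,u,v,depth=d[v,u])
        print(th,round(r['conf'],2),np.round(r['box'],0),'mean',X.mean(0).round(4),'z',np.percentile(X[:,2],[5,50,95]).round(3))
        rc=cv2.minAreaRect((X[:,:2]*1000).astype(np.float32)); print('   ',rc)
        np.save(f'm_{th}_{round(r["box"][1])}.npy',m)
cv2.imwrite('pics/crop0.png',cv2.resize(p[150:270,170:390,::-1],None,fx=3.6,fy=3.6,interpolation=cv2.INTER_CUBIC))
E
```

```text
tray 0.95 [221. 209.  59.  95.] mean [0.51   0.1406 0.0543] z [0.048 0.055 0.061]
    ((519.6058959960938, 142.65341186523438), (214.84054565429688, 133.28001403808594), 1.978529691696167)
tray 0.67 [159. 339.  86. 127.] mean [0.2247 0.2691 0.0689] z [0.048 0.071 0.079]
    ((227.38719177246094, 288.3012390136719), (261.61737060546875, 193.29550170898438), 4.213810443878174)
tray 0.44 [219. 196.  54.  62.] mean [0.5399 0.1437 0.0563] z [0.053 0.056 0.059]
    ((546.3675537109375, 146.136474609375), (154.6282196044922, 134.33233642578125), 4.742544174194336)
loupe 0.84 [330. 184.  30.  41.] mean [ 0.5735 -0.1217  0.0281] z [0.02  0.029 0.034]
    ((574.3952026367188, -122.49675750732422), (106.48250579833984, 28.229040145874023), 31.186899185180664)
loupe 0.39 [222. 210.  58.  93.] mean [0.51   0.1409 0.0542] z [0.048 0.055 0.061]
    ((520.5211181640625, 148.49241638183594), (214.81857299804688, 140.7440185546875), 3.2163479328155518)
loupe 0.31 [203. 236.  11.  28.] mean [0.4468 0.1728 0.0702] z [0.051 0.066 0.085]
    ((450.3015441894531, 175.35731506347656), (58.50981903076172, 25
[... 889 characters left out ...]
068 0.072 0.075]
    ((258.50592041015625, 291.94775390625), (185.75062561035156, 196.78329467773438), 5.060715198516846)
headshell 0.51 [130. 194.   7.  27.] mean [0.5545 0.3618 0.0068] z [0.004 0.007 0.01 ]
    ((558.5565185546875, 360.8343505859375), (17.582538604736328, 69.5604476928711), 75.04830169677734)
cartridge 0.47 [429. 210.  14.  16.] mean [ 0.5108 -0.3618  0.012 ] z [0.001 0.013 0.019]
    ((509.4708557128906, -362.94732666015625), (22.411624908447266, 37.241294860839844), 49.58945083618164)
hex_key 0.7 [218. 199.  56.  63.] mean [0.5397 0.1441 0.0564] z [0.053 0.056 0.06 ]
    ((539.618896484375, 144.60423278808594), (138.4876251220703, 126.33815002441406), 3.2151944637298584)
```

View pics/crop0.png

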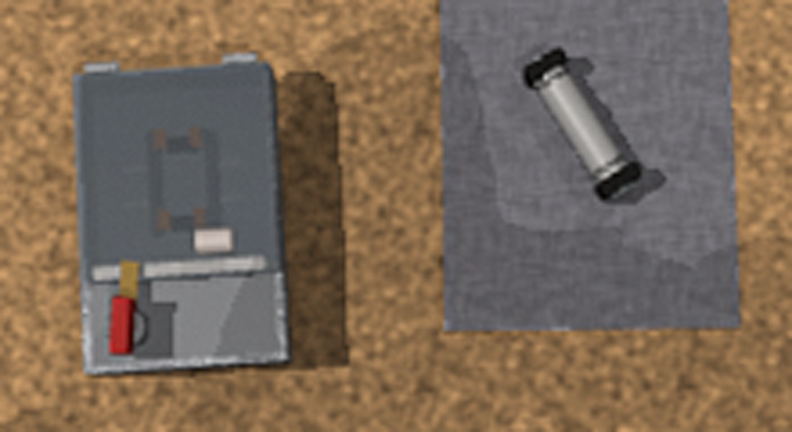

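```bash
python3 - <<'E'
from h import *
a=np.radians(3.2); O=np.array([.5386,.1445,0])
Rz=lambda a:np.array([[np.cos(a),-np.sin(a),0],[np.sin(a),np.cos(a),0],[0,0,1]])
T=lambda p:np.array(p)/1000@Rz(a).T+O
for n in ('top','scene'):
    p,d,c=pickle.load(open(n+'0.pkl','rb'))
    hsv=cv2.cvtColor(p,cv2.COLOR_RGB2HSV)
    red=((hsv[...,0]<6)|(hsv[...,0]>174))&(hsv[...,1]>170)&(hsv[...,2]>90)
    q=proj(c,T([-98,35,73.5])); yy,xx=np.mgrid[:420,:560]
    red&=(np.hypot(xx-q[0],yy-q[1])<30)
    v,u=np.nonzero(red&(d>0)); X=unproj(c,u,v,depth=d[v,u]); top=X[:,2]>0.078
    print(n,'red',red.sum(),X[top].mean(0),T([-98,35,82.5]),'range',X.min(0),X.max(0))
    if n=='top': print(cv2.minAreaRect((X[top][:,:2]*1000).astype(np.float32)))
    # overlay model
    img=cv2.resize(p[...,::-1],None,fx=4,fy=4,interpolation=cv2.INTER_CUBIC).copy()
    def L(pts,col):
        q=((proj(c,T(pts))+.5)*4).astype(np.int32); cv2.polylines(img,[q],True,col,1)
    L([[-125,-65,50],[70,-65,50],[70,65,50],[-125,65,50]],(0,255,0))
    L([[-125,-65,0],[70,-65,0],[70,65,0],[-125,65,0]],(255,255,0))
    L([[-68,-63,55],[70,-63,55],[70,63,55],[-68,63,55]],(0,0,255))
    L([[-48,-36,79],[-48,-14,79],[-48,-14,63],[-48,-36,63]],(255,0,255))
    L([[-116,29,82.5],[-80,29,82.5],[-80,41,82.5],[-116,41,82.5]],(255,0,0))
    lo=np.array([.5744,-.1225,.017]); al=np.radians(31.2)
    q=((proj(c,lo+np.array([[-52,-15,15],[52,-15,15],[52,15,15],[-52,15,15]])/1000@Rz(al).T)+.5)*4).astype(np.int32); cv2.polylines(img,[q],True,(0,255,0),1)
    q=proj(c,T([0,-60,30]))*4; x0=int(q[0]-400);y0=int(q[1]-300)
    cv2.imwrite(f'pics/ov_{n}.png',img[max(y0,0):y0+600,max(x0,0):x0+800])
E
```

```text
top red 73 [0.43842423 0.17242374 0.08280082] [0.43879905 0.17397492 0.0825    ] range [0.42320091 0.16715552 0.06295084] [0.45845742 0.17753964 0.0868091 ]
((438.9272155761719, 172.67266845703125), (9.321678161621094, 31.40445327758789), 89.10577392578125)
scene red 87 [0.44371282 0.17750693 0.08145035] [0.43879905 0.17397492 0.0825    ] range [0.42613418 0.17336965 0.06489891] [0.45887043 0.18244814 0.0858783 ]
```

View pics/ov_top.png

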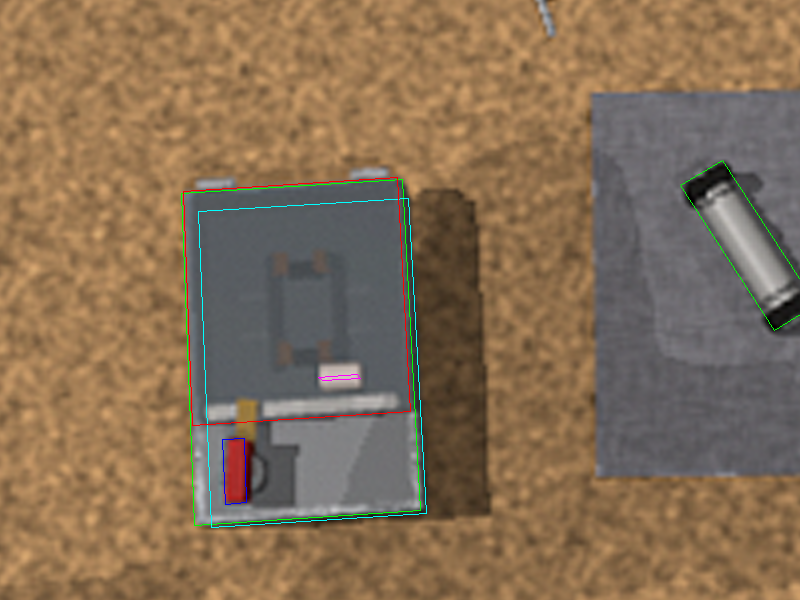

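View pics/ov_scene.png

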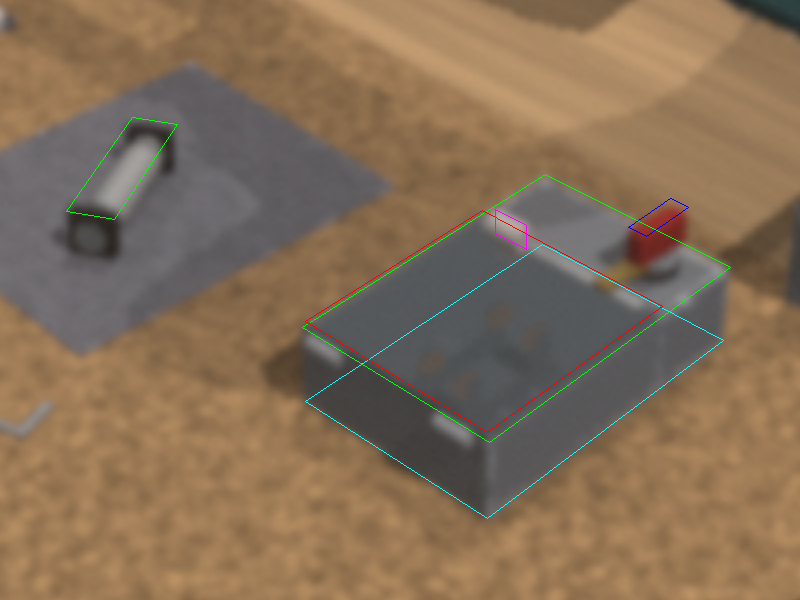

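```bash
cat >> h.py <<'E'
from scipy.spatial.transform import Rotation as Ro
def cur():
    from station import ctrl
    s=ctrl.get_state(); w,x,y,z=s['ee_rot']; return s['tcp_pos'],Ro.from_quat([x,y,z,w]),s
def tool(psi,tilt=0,yaw=3.2):
    # tilt: about tray y axis, positive leans tool body toward tray +x
    p=np.radians(psi); x=np.array([np.cos(p),np.sin(p),0]); z=np.array([0,0,-1.]); y=np.cross(z,x)
    R=Ro.from_matrix(np.stack([x,y,z],1)); a=np.radians(yaw)
    return Ro.from_rotvec(np.radians(tilt)*np.array([-np.sin(a),np.cos(a),0]))*R
def rows(targets,base=None):
    p,R,s=cur() 
    if base: p,R=base
    for (pos,Rt) in targets:
        sh=R.inv().apply(np.array(pos)-p)/.03; rv=np.degrees((R.inv()*Rt).as_rotvec())/5
        print(sh.round(3).tolist(),rv.round(3).tolist(), 'mm',round(np.linalg.norm(sh)*30),'deg',round(np.linalg.norm(rv)*5,1))
O=np.array([.5386,.1445,0]); YAW=3.2
def T(p):
    a=np.radians(YAW); c,s=np.cos(a),np.sin(a)
    return np.array([[c,-s,0],[s,c,0],[0,0,1]])@(np.array(p)/1000)+O
E
python3 - <<'E'
from h import *
p,R,s=cur(); print(s['t'],p)
rows([((.42,-.2,.24),tool(100)),((.4388,.1735,.17),tool(183.2))])
E
```

```text
0.5 [ 0.18458734 -0.57083072  0.22261087]
[11.27, -9.347, -0.578] [-0.001, -0.001, -16.416] mm 440 deg 82.1
[15.697, -21.0, 1.757] [-0.0, -0.002, -33.056] mm 788 deg 165.3
```

move_arm(steps=[[[11.27,-9.35,-0.58],[0,0,-16.4],0.3],[[11.27,-9.35,-0.58],[0,0,-16.4],0.3],[[11.27,-9.35,-0.58],[0,0,-16.4],0.3],[[11.27,-9.35,-0.58],[0,0,-16.4],0.3],[[11.27,-9.35,-0.58],[0,0,-16.4],0.3],[[11.27,-9.35,-0.58],[0,0,-16.4],0.3],[[11.27,-9.35,-0.58],[0,0,-16.4],0.3],[[15.7,-21.0,1.75],[0,0,-33.05],0.3],[[15.7,-21.0,1.75],[0,0,-33.05],0.3],[[15.7,-21.0,1.75],[0,0,-33.05],0.3],[[15.7,-21.0,1.75],[0,0,-33.05],0.3],[[15.7,-21.0,1.75],[0,0,-33.05],0.3]])

```text
t: 2.0
tcp_pos: [0.4355, 0.1071, 0.183]
ee_rot: [0.001, 0.282, 0.959, 0.0]
force: [0.6, 0.3, 0.4]
width: 0.0613
```

```bash
python3 - <<'E'
from h import *
p,R,s=cur(); print(s['t'],p,s['joints'])
rows([((.4388,.1735,.17),tool(183.2))])
E
```

```text
2.0 [0.43545273 0.10707897 0.18298855] [ 8.68151877e-02  1.85242012e-01  1.87480200e+00  5.72560642e-05
  1.08013550e+00 -9.11296755e-01]
[1.107, 1.921, 0.433] [0.006, 0.015, -7.203] mm 68 deg 36.0
```

move_arm(steps=[[[1.1,1.9,0.43],[0,0,-7.2],0.3],[[1.1,1.9,0.43],[0,0,-7.2],0.3],[[1.1,1.9,0.43],[0,0,-7.2],0.3],[[1.1,1.9,0.43],[0,0,-7.2],0.3],[[1.1,1.9,0.43],[0,0,-7.2],0.3]])

```text
t: 2.62
tcp_pos: [0.4389, 0.171, 0.1701]
ee_rot: [0.0, -0.025, 1.0, 0.0]
force: [-0.1, -0.7, 0.4]
width: 0.0615
```

```bash
cat > w.py <<'E'
from h import *
import sys
from station import ctrl
def wrist(name):
    c=ctrl.calibration('wrist'); p,d=ctrl.snapshot('wrist'); pickle.dump((p,d,c),open(name+'.pkl','wb')); cv2.imwrite(f'pics/{name}.png',p[...,::-1]); return p,d,c
def wun(c,u,v,depth=None,z=None):
    f=f_of(c); x=np.asarray(u,float)-c['cx']; y=np.asarray(v,float)-c['cy']; r=np.hypot(x,y)+1e-9; th=r/f
    k=np.tan(th)/r; ray=np.stack([x*k,y*k,np.ones_like(x)],-1)
    if depth is not None: return (ray*np.asarray(depth)[...,None]-c['t'])@c['R']
    o=-c['R'].T@c['t']; dd=ray@c['R']; return o+dd*((z-o[2])/dd[...,2])[...,None]
def wproj(c,X):
    X=np.asarray(X)@c['R'].T+c['t']; h=np.hypot(X[...,0],X[...,1])+1e-12; r=np.arctan2(h,X[...,2])*f_of(c)
    return np.stack([X[...,0]/h*r+c['cx'],X[...,1]/h*r+c['cy']],-1)
E
python3 - <<'E'
from w import *
p,R,s=cur(); print(s['t'],p,s['joints'])
rows([((.4388,.1735,.17),tool(183.2))])
p,d,c=wrist('w1')
hsv=cv2.cvtColor(p,cv2.COLOR_RGB2HSV)
red=((hsv[...,0]<6)|(hsv[...,0]>174))&(hsv[...,1]>150)&(hsv[...,2]>90)
v,u=np.nonzero(red&(d>0)); X=wun(c,u,v,depth=d[v,u]); m=(abs(X[:,2]-.0825)<.004)&(abs(X[:,0]-.44)<.04)&(abs(X[:,1]-.174)<.04)
print(m.sum(),X[m].mean(0)); print(cv2.minAreaRect((X[m][:,:2]*1000).astype(np.float32)))
img=p[...,::-1].copy()
def L(pts,col):
    q=(wproj(c,np.array([T(x) for x in pts]))*1).astype(np.int32); cv2.polylines(img,[q],True,col,1)
L([[-116,29,82.5],[-80,29,82.5],[-80,41,82.5],[-116,41,82.5]],(255,0,0))
L([[-68,-63,55],[40,-63,55],[40,63,55],[-68,63,55]],(0,255,0))
L([[-48,-36,79],[-48,-14,79],[-48,-14,63],[-48,-36,63]],(255,0,255))
cv2.imwrite('pics/w1o.png',img)
E
```

```text
2.625 [0.4388593  0.17097051 0.17013712] [ 2.24597168e-01  2.34469626e-01  1.84571573e+00  1.09466519e-04
  1.06114092e+00 -1.39532677e+00]
[-0.002, 0.084, 0.005] [0.002, 0.003, -0.078] mm 3 deg 0.4
588 [0.43640485 0.17269121 0.08224377]
((437.3362731933594, 172.68927001953125), (11.01850700378418, 36.08856964111328), 87.46150207519531)
```

View pics/w1o.png

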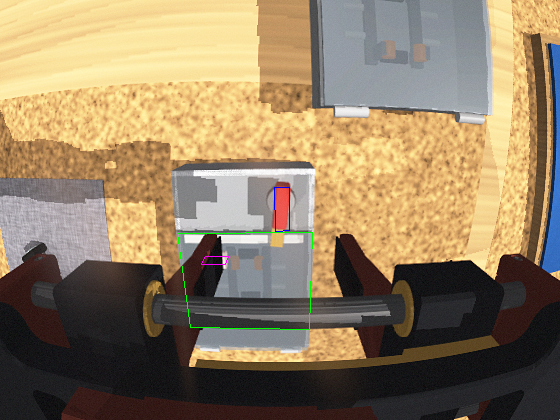

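move_arm(steps=[[[0.03,0.08,1.5],[0,0,1.0],0.3],[[0.03,0.08,3.0],[0,0,1.0],0.3],[[0.03,0.08,3.7],[0,0,1.0],0.3],[[0.03,0.08,3.7],[0,0,1.0],0.3],[[0.03,0.08,3.7],[0,0,1.0],1.0],[[0.03,0.08,3.7],[0,0,1.0],1.0],[[0.03,0.08,3.7],[0,0,1.0],1.0],[[0.03,0.08,3.7],[0,0,1.0],1.0],[[0.03,0.08,3.7],[0,0,1.0],1.0]])

```text
t: 3.8
tcp_pos: [0.4379, 0.1732, 0.0592]
ee_rot: [0.0, 0.019, 1.0, 0.0]
force: [0.9, -0.2, 0.3]
width: 0.0148
```

move_arm(steps=[[[0,0,0],[0,0,0],1.0],[[0,0,0],[0,0,0],1.0],[[0,0,0],[0,0,2.0],1.0],[[0,0,0],[0,0,4.0],1.0],[[0,0,0],[0,0,6.0],1.0],[[0,0,0],[0,0,8.0],1.0],[[0,0,0],[0,0,10.0],1.0],[[0,0,0],[0,0,12.0],1.0],[[0,0,0],[0,0,14.0],1.0],[[0,0,0],[0,0,16.0],1.0],[[0,0,0],[0,0,16.0],1.0],[[0,0,0],[0,0,16.0],1.0]])

```text
t: 5.3
tcp_pos: [0.4378, 0.1732, 0.0591]
ee_rot: [-0.0, 0.656, 0.755, 0.0]
force: [-1.1, 0.8, 4.7]
width: 0.0114
```

move_arm(steps=[[[0,0,0],[0,0,0],0.7],[[0,0,0],[0,0,0],0.7],[[0,0,0],[0,0,0],0.7],[[0,0,-1.0],[0,0,0],0.7],[[0,0,-2.5],[0,0,0],0.6],[[0,0,-4.0],[0,0,0],0.5],[[0,0,-4.0],[0,0,0],0.5]])

```text
t: 6.18
tcp_pos: [0.4404, 0.1739, 0.1822]
ee_rot: [0.002, 0.657, 0.754, 0.003]
force: [0.8, 0.3, -0.3]
width: 0.0437
```

```bash
python3 - <<'E'
from w import *
p,R,s=cur(); print(s['t'],p,s['joints'],s['width'])
h=T([-48,-25,71]); print('handle',h)
rows([(h+[0,0,.08],tool(3.2))])
p,d,c=wrist('w2')
p,d=ctrl.snapshot('top'); cv2.imwrite('pics/top2.png',cv2.resize(p[150:270,150:350,::-1],None,fx=4,fy=4,interpolation=cv2.INTER_CUBIC))
E
```

```text
6.175 [0.44038117 0.1738626  0.18216437] [2.29866398e-01 2.18853073e-01 1.83127256e+00 1.47570823e-04
 1.08426738e+00 9.26073071e-02] 0.04373496041775718
handle [0.49207038 0.11685955 0.071     ]
[-2.119, 1.439, 1.047] [0.055, -0.075, 18.932] mm 83 deg 94.7
```

View pics/w2.png

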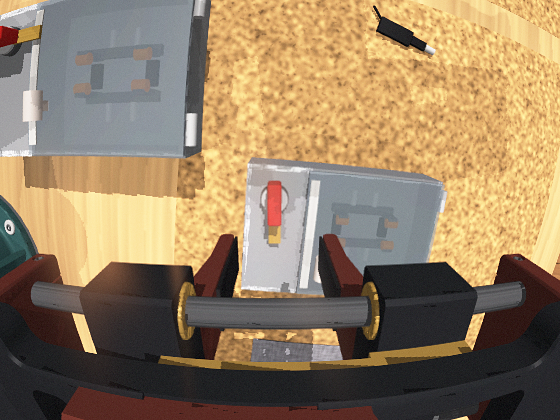

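View pics/top2.png

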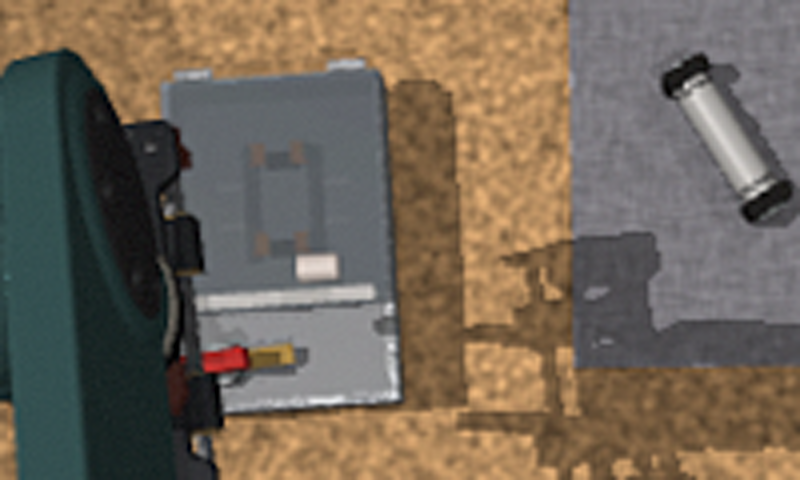

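move_arm(steps=[[[-2.12,1.44,0],[0,0,18.95],0.45],[[-2.12,1.44,0.2],[0,0,18.95],0.45],[[-2.12,1.44,0.4],[0,0,18.95],0.45],[[-2.12,1.44,0.6],[0,0,18.95],0.45],[[-2.12,1.44,0.8],[0,0,18.95],0.45],[[-2.12,1.44,1.05],[0,0,18.95],0.45],[[-2.12,1.44,1.05],[0,0,18.95],0.45],[[-2.12,1.44,1.05],[0,0,18.95],0.45],[[-2.12,1.44,1.05],[0,0,18.95],0.45],[[-2.12,1.44,1.05],[0,0,18.95],0.45],[[-2.12,1.44,1.05],[0,0,18.95],0.45]])

```text
t: 7.65
tcp_pos: [0.4885, 0.116, 0.1465]
ee_rot: [0.0, 1.0, 0.028, -0.001]
force: [0.5, -0.0, 0.2]
width: 0.0487
```

```bash
python3 - <<'E'
from w import *
p,R,s=cur(); print(s['t'],p,s['joints'],s['width'])
p,d,c=wrist('w3')
img=p[...,::-1].copy()
def L(pts,col):
    q=(wproj(c,np.array([T(x) for x in pts]))*1).astype(np.int32); cv2.polylines(img,[q],True,col,1)
L([[-56,-36,71],[-40,-36,71],[-40,-14,71],[-56,-14,71]],(255,0,255))
L([[-68,-63,55],[70,-63,55],[70,63,55],[-68,63,55]],(0,255,0))
cv2.imwrite('pics/w3o.png',img)
h=T([-48,-25,71])
rows([(h+[0,0,-.009],tool(3.2))])
E
```

```text
7.65 [0.48849214 0.11599085 0.14654473] [9.53883530e-02 3.08552448e-01 1.80763081e+00 1.15555734e-04
 1.02738246e+00 1.60923506e+00] 0.04874258652693127
[0.117, -0.021, 2.826] [-0.001, 0.017, 0.006] mm 85 deg 0.1
```

View pics/w3o.png

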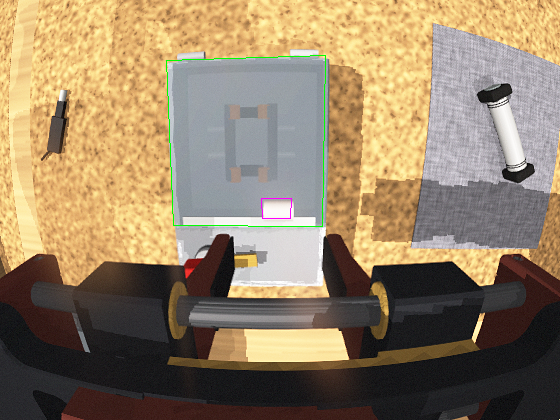

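move_arm(steps=[[[0.1,0,1.4],[0,0,0],0.45],[[0.1,-0.02,2.4],[0,0,0],0.45],[[0.1,-0.02,2.8],[0,0,0],0.45],[[0.1,-0.02,2.8],[0,0,0],0.45],[[0.1,-0.02,2.8],[0,0,0],1.0],[[0.1,-0.02,2.8],[0,0,0],1.0],[[0.1,-0.02,2.8],[0,0,0],1.0],[[0.1,-0.02,2.8],[0,0,0],1.0]])

```text
t: 8.7
tcp_pos: [0.4928, 0.1163, 0.0642]
ee_rot: [0.0, 1.0, 0.027, 0.001]
force: [-0.2, -4.0, 5.2]
width: 0.0219
```

```bash
cat >> h.py <<'E'
def handle(th):
    d=np.array([-np.cos(th),0,np.sin(th)]); n=np.array([np.sin(th),0,np.cos(th)])
    return T(np.array([70,-25,50])+118*d+21*n)
def arc(ths,tilts,off=.009,base=None):
    out=[]
    for th,ti in zip(ths,tilts):
        R=tool(3.2,ti); out.append((handle(th)+R.apply([0,0,off]),R))
    rows(out,base)
E
python3 - <<'E'
from h import *
p,R,s=cur(); print(s['t'],p,s['width'],s['force'])
print(handle(0)-[0,0,.009])
th=np.linspace(0.1,1.72,24); ti=np.linspace(1,18,24); arc(th,ti)
E
```

```text
8.7 [0.49278561 0.11628981 0.06416765] 0.021943537664268545 [-0.21049735 -4.01726097  5.18809743]
[0.49207038 0.11685955 0.062     ]
[0.062, -0.02, -0.317] [0.01, -0.214, -0.015] mm 10 deg 1.1
[0.145, -0.02, -0.585] [0.01, -0.362, -0.015] mm 18 deg 1.8
[0.246, -0.02, -0.846] [0.01, -0.51, -0.016] mm 26 deg 2.5
[0.365, -0.02, -1.099] [0.009, -0.657, -0.016] mm 35 deg 3.3
[0.502, -0.02, -1.343] [0.009, -0.805, -0.016] mm 43 deg 4.0
[0.656, -0.02, -1.576] [0.009, -0.953, -0.016] mm 51 deg 4.8
[0.825, -0.02, -1.798] [0.009, -1.101, -0.016] mm 59 deg 5.5
[1.01, -0.02, -2.007] [0.009, -1.249, -0.016] mm 67 deg 6.2
[1.209, -0.02, -2.202] [0.009, -1.397, -0.016] mm 75 deg 7.0
[1.422, -0.02, -2.383] [0.009, -1.544, -0.016] mm 83 deg 7.7
[1.646, -0.02, -2.548] [0.009, -1.692, -0.016] mm 91 deg 8.5
[1.882, -0.02, -2.697] [0.009, -1.84, -0.016] mm 99 deg 9.2
[2.127, -0.021, -2.828] [0.009, -1.988, -0.016] mm 106 deg 9.9
[2.381, -0.021, -2.942] [0.008, -2.136, -0.016] mm 114 deg 10.7
[2.642, -0.021, -3.037] [0.008, -2.284, -0.016] mm 121 deg 11.4
[2.909, -0.021, -3.113] [0.008, -2.431, -0.016] mm 128 deg 12.2
[3.181, -0.022, -3.17] [0.008, -2.579, -0.016] mm 135 deg 12.9
[3.456, -0.022, -3.208] [0.008, -2.727, -0.016] mm 141 deg 13.6
[3.733, -0.022, -3.226] [0.008, -2.875, -0.016] mm 148 deg 14.4
[4.011, -0.023, -3.224] [0.008, -3.023, -0.017] mm 154 deg 15.1
[4.287, -0.023, -3.203] [0.008, -3.171, -0.017] mm 161 deg 15.9
[4.562, -0.024, -3.162] [0.008, -3.318, -0.017] mm 167 deg 16.6
[4.833, -0.024, -3.101] [0.008, -3.466, -0.017] mm 172 deg 17.3
[5.098, -0.024, -3.022] [0.007, -3.614, -0.017] mm 178 deg 18.1
```

move_arm(steps=[[[0.06,0,-0.3],[0,-0.2,0],1.0],[[0.145,0,-0.58],[0,-0.35,0],1.0],[[0.245,0,-0.85],[0,-0.5,0],1.0],[[0.365,0,-1.1],[0,-0.65,0],1.0],[[0.5,0,-1.34],[0,-0.8,0],1.0],[[0.655,0,-1.58],[0,-0.95,0],1.0],[[0.825,0,-1.8],[0,-1.1,0],1.0],[[1.01,0,-2.01],[0,-1.25,0],1.0],[[1.21,0,-2.2],[0,-1.4,0],1.0],[[1.42,0,-2.38],[0,-1.55,0],1.0],[[1.65,0,-2.55],[0,-1.7,0],1.0],[[1.88,0,-2.7],[0,-1.84,0],1.0]])

```text
t: 10.2
tcp_pos: [0.5483, 0.1194, 0.1447]
ee_rot: [0.003, 0.996, 0.027, -0.081]
force: [-0.6, -4.5, -2.6]
width: 0.0214
```

```bash
python3 - <<'E'
from h import *
p,R,s=cur(); print(s['t'],p,s['width'],s['force'],s['wrist_torque'])
from scipy.optimize import minimize_scalar
f=lambda th:np.linalg.norm(handle(th)+R.apply([0,0,.009])-p)
r=minimize_scalar(f,bounds=(0,1.8),method='bounded'); print('theta est',r.x,f(r.x))
th=np.linspace(0.95,1.75,12); ti=np.linspace(9.5,18,12); arc(th,ti)
from station import ctrl
q,_=ctrl.snapshot('scene'); cv2.imwrite('pics/s4.png',q[...,::-1])
E
```

```text
10.2 [0.54826672 0.11942719 0.14470834] 0.021409080668646597 [-0.56988433 -4.5329811  -2.64638653] [-0.74558506  0.29292868  0.13490494]
theta est 0.8675923258204746 0.0005703429587538893
[0.261, -0.02, -0.199] [0.004, -0.035, -0.022] mm 10 deg 0.2
[0.502, -0.02, -0.356] [0.004, -0.189, -0.022] mm 18 deg 1.0
[0.753, -0.02, -0.495] [0.003, -0.344, -0.022] mm 27 deg 1.7
[1.013, -0.021, -0.615] [0.003, -0.498, -0.022] mm 36 deg 2.5
[1.282, -0.021, -0.715] [0.003, -0.653, -0.022] mm 44 deg 3.3
[1.557, -0.022, -0.796] [0.003, -0.807, -0.022] mm 52 deg 4.0
[1.837, -0.022, -0.856] [0.003, -0.962, -0.022] mm 61 deg 4.8
[2.121, -0.023, -0.896] [0.003, -1.117, -0.022] mm 69 deg 5.6
[2.407, -0.023, -0.914] [0.003, -1.271, -0.022] mm 77 deg 6.4
[2.693, -0.024, -0.911] [0.002, -1.426, -0.022] mm 85 deg 7.1
[2.979, -0.025, -0.888] [0.002, -1.58, -0.022] mm 93 deg 7.9
[3.262, -0.025, -0.843] [0.002, -1.735, -0.022] mm 101 deg 8.7
```

View pics/s4.png

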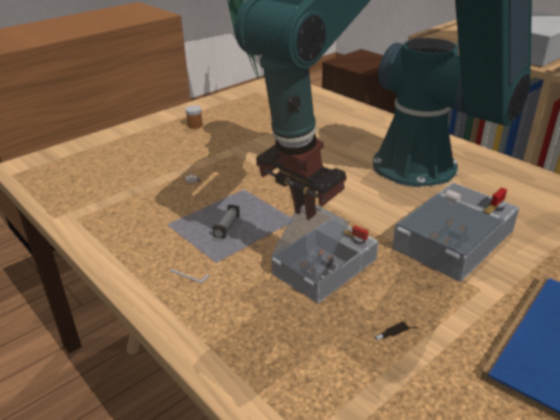

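The scene picture shows the flap partly raised in the gripper (around (310,225)), so the lift is working.

move_arm(steps=[[[0.26,0,-0.2],[0,-0.05,0],1.0],[[0.5,0,-0.36],[0,-0.2,0],1.0],[[0.75,0,-0.5],[0,-0.35,0],1.0],[[1.01,0,-0.62],[0,-0.5,0],1.0],[[1.28,0,-0.72],[0,-0.65,0],1.0],[[1.56,0,-0.8],[0,-0.8,0],1.0],[[1.84,0,-0.86],[0,-0.95,0],1.0],[[2.12,0,-0.9],[0,-1.1,0],1.0],[[2.41,0,-0.91],[0,-1.25,0],1.0],[[2.69,0,-0.91],[0,-1.4,0],1.0],[[2.98,0,-0.89],[0,-1.6,0],1.0],[[3.26,0,-0.84],[0,-1.75,0],1.0]])

```text
t: 11.75
tcp_pos: [0.6504, 0.1252, 0.1543]
ee_rot: [0.004, 0.987, 0.027, -0.155]
force: [-0.2, -5.4, 5.1]
width: 0.0218
```

```bash
python3 - <<'E'
from h import *
p,R,s=cur(); print(s['t'],p,s['width'],s['force'],s['wrist_torque'])
from scipy.optimize import minimize_scalar
f=lambda th:np.linalg.norm(handle(th)+R.apply([0,0,.009])-p)
r=minimize_scalar(f,bounds=(0,1.8),method='bounded'); print('theta est',r.x,f(r.x))
from station import ctrl
q,_=ctrl.snapshot('scene'); cv2.imwrite('pics/s5.png',q[150:330,200:440,::-1].repeat(3,0).repeat(3,1))
E
```

```text
11.75 [0.65042261 0.12515305 0.15431709] 0.02183632778760365 [-0.1669008  -5.39291888  5.06156009] [-0.797468    0.4243666   0.24246946]
theta est 1.7611976832233494 0.0012000930716977172
```

View pics/s5.png

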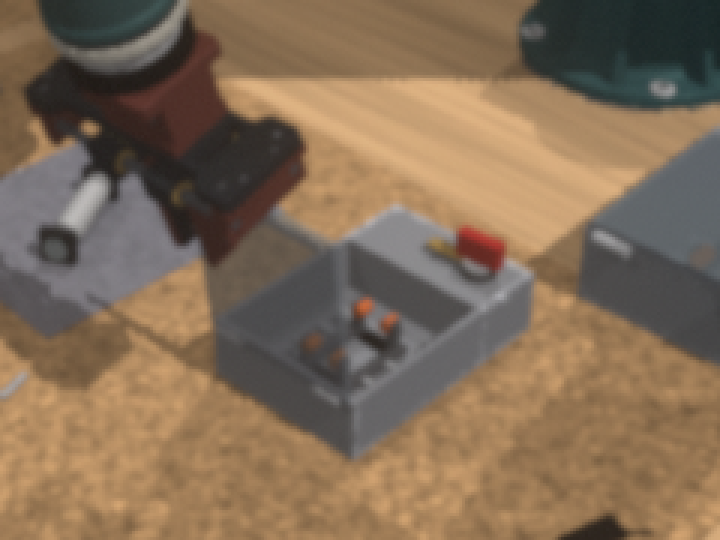

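move_arm(steps=[[[0,0,0],[0,0,0],0.4],[[0,0,0],[0,0,0],0.4],[[0,0,0],[0,0,0],0.4],[[0.15,0,-0.6],[0,0,0],0.4],[[0.3,0,-1.6],[0,0,0],0.4],[[0.3,0,-3.0],[0,0,0],0.4],[[0.3,0,-3.0],[0,0,0],0.2]])

```text
t: 12.68
tcp_pos: [0.6877, 0.1277, 0.24]
ee_rot: [0.004, 0.988, 0.027, -0.152]
force: [0.3, 0.3, -0.3]
width: 0.0594
```

```bash
python3 - <<'E'
from w import *
p,R,s=cur(); print(s['t'],p,s['width'],s['force'])
rows([((.5744,-.1225,.13),tool(31.2))])
E
```

```text
12.675 [0.68766125 0.12774419 0.23996763] 0.05940327569277599 [ 0.31187866  0.30256885 -0.32069597]
[-2.922, 8.128, 4.761] [-0.869, 3.434, -5.575] mm 296 deg 33.0
```

move_arm(steps=[[[-0.5,3.0,0.5],[-0.3,1.2,-2.0],0.2],[[-1.5,6.0,2.5],[-0.6,2.4,-4.0],0.2],[[-2.92,8.13,4.76],[-0.87,3.43,-5.58],0.2],[[-2.92,8.13,4.76],[-0.87,3.43,-5.58],0.2],[[-2.92,8.13,4.76],[-0.87,3.43,-5.58],0.2],[[-2.92,8.13,4.76],[-0.87,3.43,-5.58],0.2],[[-2.92,8.13,4.76],[-0.87,3.43,-5.58],0.2],[[-2.92,8.13,4.76],[-0.87,3.43,-5.58],0.2]])

```text
t: 13.68
tcp_pos: [0.5723, -0.1222, 0.1282]
ee_rot: [-0.0, 0.963, 0.27, -0.003]
force: [-0.7, 0.3, -0.0]
width: 0.0705
```

```bash
python3 - <<'E'
from w import *
P,R,s=cur(); print(s['t'],P,s['width'],s['force'])
p,d,c=wrist('w6')
img=p[...,::-1].copy()
a=np.radians(31.2);lo=np.array([.5744,-.1225,.017]);Rz=np.array([[np.cos(a),-np.sin(a),0],[np.sin(a),np.cos(a),0],[0,0,1]])
q=wproj(c,lo+np.array([[-52,-15,15],[52,-15,15],[52,15,15],[-52,15,15]])/1000@Rz.T).astype(np.int32); cv2.polylines(img,[q],True,(0,255,0),1)
cv2.imwrite('pics/w6o.png',img)
q,d=ctrl.snapshot('top'); cv2.imwrite('pics/top6.png',q[130:270,160:400,::-1].repeat(3,0).repeat(3,1))
rows([((.5744,-.1225,.007),tool(31.2))])
E
```

```text
13.675 [ 0.57230055 -0.12218138  0.1282012 ] 0.07049230105577321 [-0.72152601  0.27329381 -0.01725132]
[0.081, 0.052, 4.04] [-0.022, 0.069, 0.021] mm 121 deg 0.4
```

View pics/w6o.png

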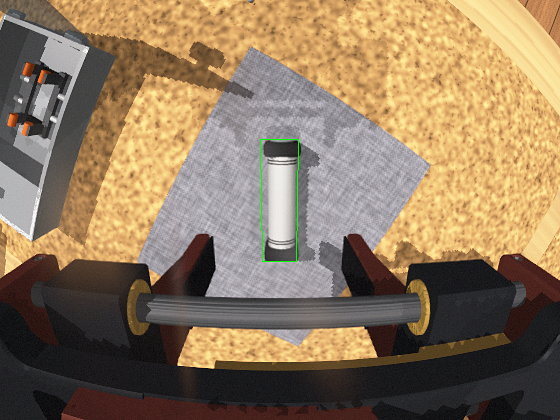

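View pics/top6.png

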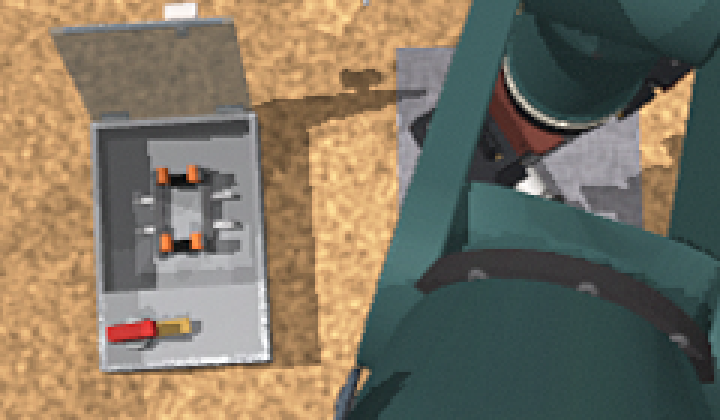

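move_arm(steps=[[[0.08,0.05,1.8],[0,0,0],0.2],[[0.08,0.05,3.2],[0,0,0],0.2],[[0.08,0.05,4.0],[0,0,0],0.2],[[0.08,0.05,4.0],[0,0,0],0.2],[[0.08,0.05,4.0],[0,0,0],1.0],[[0.08,0.05,4.0],[0,0,0],1.0],[[0.08,0.05,4.0],[0,0,0],1.0],[[0.08,0.05,4.0],[0,0,0],1.0],[[0.08,0.05,4.0],[0,0,0],1.0],[[0.08,0.05,4.0],[0,0,0],1.0],[[0.08,0.05,4.0],[0,0,0],1.0]])

```text
t: 15.15
tcp_pos: [0.5732, -0.1235, 0.008]
ee_rot: [-0.0, 0.963, 0.269, -0.004]
force: [-0.9, -0.4, 3.4]
width: 0.0233
```

```bash
python3 - <<'E'
from w import *
P,R,s=cur(); print(s['t'],P,s['width'],s['force'])
c=ctrl.calibration('top'); p,d=ctrl.snapshot('top')
hsv=cv2.cvtColor(p,cv2.COLOR_RGB2HSV)
o=((hsv[...,0]>4)&(hsv[...,0]<16)&(hsv[...,1]>185)&(hsv[...,2]>120)).astype(np.uint8)
o[:, :205]=0;o[:,245:]=0;o[:170]=0;o[225:]=0
n,lab,st,ce=cv2.connectedComponentsWithStats(o)
for i in range(1,n):
    print(st[i,4],ce[i],unproj(c,*ce[i],z=.036))
for x in(-27,27):
    for y in (-12.5,12.5): print(proj(c,T([x,y,36])),T([x,y,36]))
print(rows([(P+[0,0,.15],R)]))
E
```

```text
15.15 [ 0.57321904 -0.1234642   0.00795247] 0.0233434893436376 [-0.90778377 -0.40558248  3.42005025]
[224.82038424 209.98087856] [0.51233987 0.13051231 0.036     ]
[214.24147498 210.67286936] [0.51094433 0.15547333 0.036     ]
[223.71084606 187.54531936] [0.56625567 0.13352667 0.036     ]
[213.20488035 188.22372262] [0.56486013 0.15848769 0.036     ]
[-0.035, -0.014, -4.999] [0.001, -0.0, 0.0] mm 150 deg 0.0
None
```

move_arm(steps=[[[0,0,-1.0],[0,0,0],1.0],[[0,0,-2.5],[0,0,0],1.0],[[0,0,-4.5],[0,0,0],1.0],[[0,0,-4.5],[0,0,0],1.0]])

```text
t: 15.7
tcp_pos: [0.5776, -0.1242, 0.1472]
ee_rot: [0.002, 0.963, 0.269, 0.0]
force: [-0.5, 0.3, -0.7]
width: 0.0234
```

```bash
python3 - <<'E'
from w import *
P,R,s=cur(); print(s['t'],P,s['width'],s['force'])
c=ctrl.calibration('top'); p,d=ctrl.snapshot('top')
pickle.dump((p,d,c),open('top7.pkl','wb'))
hsv=cv2.cvtColor(p,cv2.COLOR_RGB2HSV)
for x in(-27,27):
    for y in (-12.5,12.5):
        q=proj(c,T([x,y,36]));u,v=q.round().astype(int); w=hsv[v-5:v+6,u-5:u+6]
        o=(w[...,0]<14)&(w[...,1]>150)&(w[...,2]>70); a,b=np.nonzero(o)
        m=np.array([b.mean()+u-5,a.mean()+v-5]) if len(a) else None
        print(q.round(1),len(a),m,hsv[v,u]); 
        if m is not None: print('  ',unproj(c,*m,z=.036)-T([x,y,36]))
rows([((*T([-1.5,0,0])[:2],.14),tool(3.2)),((*T([-1.5,0,0])[:2],.05),tool(3.2))])
E
```

```text
15.7 [ 0.57762373 -0.12424367  0.1472249 ] 0.023384169363472283 [-0.45181053  0.28385708 -0.73312515]
[224.8 210. ] 18 [224.66666667 210.16666667] [ 12 180 255]
   [-4.39433602e-04  3.59895555e-04  3.46944695e-17]
[214.2 210.7] 19 [215.15789474 210.73684211] [ 12 173 255]
   [-1.74565357e-04 -2.16445681e-03  3.46944695e-17]
[223.7 187.5] 18 [223.88888889 188.16666667] [ 10 185 243]
   [-1.50675548e-03 -4.34290300e-04  3.46944695e-17]
[213.2 188.2] 16 [213.875 187.875] [ 11 177 222]
   [ 8.27470787e-04 -1.58391702e-03  3.46944695e-17]
[3.533, -8.306, 0.135] [0.018, 0.045, 5.603] mm 271 deg 28.0
[3.546, -8.308, 3.135] [0.018, 0.045, 5.603] mm 287 deg 28.0
```

move_arm(steps=[[[1.0,-2.0,0.0],[0,0,1.8],1.0],[[2.0,-4.0,0.1],[0,0,3.6],1.0],[[3.0,-6.0,0.13],[0,0,5.6],1.0],[[3.54,-8.28,0.13],[0,0,5.6],1.0],[[3.54,-8.28,0.13],[0,0,5.6],1.0],[[3.54,-8.28,0.13],[0,0,5.6],1.0],[[3.54,-8.28,0.13],[0,0,5.6],1.0],[[3.54,-8.28,0.13],[0,0,5.6],1.0]])

```text
t: 16.75
tcp_pos: [0.5363, 0.1431, 0.1382]
ee_rot: [0.001, 1.0, 0.027, -0.004]
force: [-0.1, 0.6, -0.8]
width: 0.0233
```

```bash
python3 - <<'E'
from w import *
P,R,s=cur(); print(s['t'],P,s['width'],s['force'])
p,d,c=wrist('w8')
img=p[...,::-1].copy()
def L(pts,col):
    q=(wproj(c,np.array([T(x) for x in pts]))*1).astype(np.int32); cv2.polylines(img,[q],True,col,1)
L([[-65,-60,50],[65,-60,50],[65,60,50],[-65,60,50]],(0,255,0))
L([[-27,-12.5,36],[27,-12.5,36],[27,12.5,36],[-27,12.5,36]],(255,0,0))
cv2.imwrite('pics/w8o.png',img)
rows([((*T([-1.5,-.8,0])[:2],.0355),tool(3.2))])
E
```

```text
16.75 [0.53627079 0.14305321 0.13820587] 0.0232546186633703 [-0.07265207  0.61917468 -0.83953675]
[0.052, -0.019, 3.431] [0.012, 0.091, -0.015] mm 103 deg 0.5
```

View pics/w8o.png

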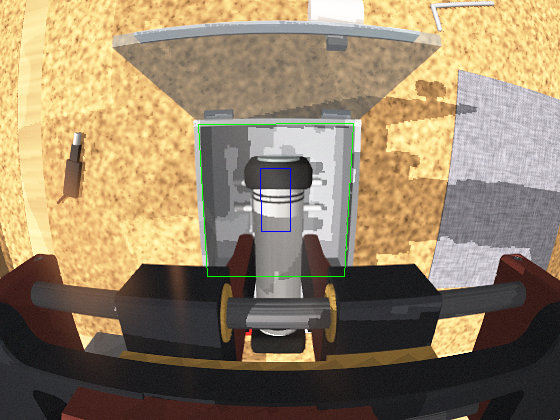

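move_arm(steps=[[[0.05,-0.02,1.2],[0,0,0],1.0],[[0.05,-0.02,2.4],[0,0,0],1.0],[[0.05,-0.02,3.0],[0,0,0],1.0],[[0.05,-0.02,3.3],[0,0,0],1.0],[[0.05,-0.02,3.4],[0,0,0],1.0],[[0.05,-0.02,3.4],[0,0,0],1.0],[[0.05,-0.02,3.4],[0,0,0],1.0]])

```text
t: 17.68
tcp_pos: [0.5376, 0.1449, 0.0376]
ee_rot: [0.0, 1.0, 0.028, -0.003]
force: [0.4, 0.6, -0.8]
width: 0.0236
```

```bash
python3 - <<'E'
from w import *
P,R,s=cur(); print(s['t'],P,s['width'],s['force'],s['wrist_torque'])
p,d=ctrl.snapshot('scene'); cv2.imwrite('pics/s9.png',cv2.resize(p[180:320,240:420,::-1],None,fx=4,fy=4,interpolation=cv2.INTER_CUBIC))
rows([((*T([-1.5,-.8,0])[:2],.0345),tool(3.2))])
E
```

```text
17.675 [0.53755785 0.1449156  0.03755503] 0.023614673593028497 [ 0.40221374  0.62038001 -0.76192736] [ 0.04973862 -0.01352622  0.00291171]
[-0.013, 0.044, 0.1] [0.007, 0.07, 0.004] mm 3 deg 0.4
```

View pics/s9.png

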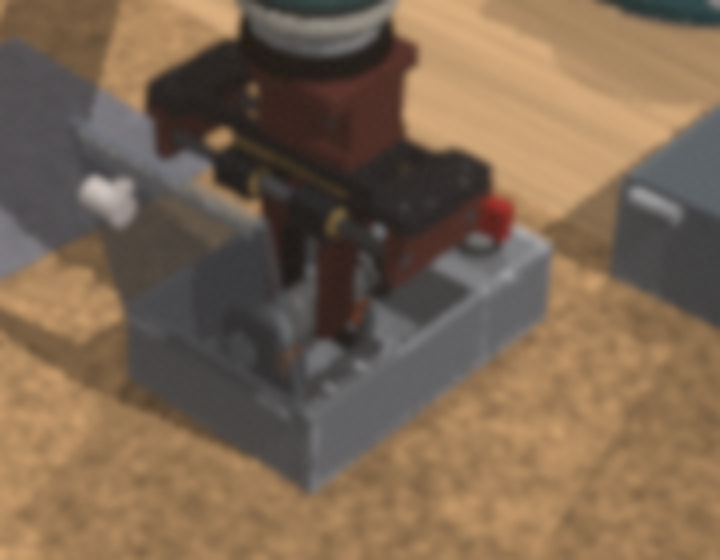

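move_arm(steps=[[[0,0.04,0.06],[0,0,0],1.0],[[0,0.04,0.1],[0,0,0],1.0],[[0,0.04,0.1],[0,0,0],1.0],[[0,0.04,0.1],[0,0,0],1.0]])

```text
t: 18.23
tcp_pos: [0.5371, 0.1437, 0.034]
ee_rot: [0.0, 1.0, 0.028, -0.004]
force: [-1.2, 0.4, 4.5]
width: 0.0232
```

move_arm(steps=[[[0,0,0.0],[0,0,0],0.65],[[0,0,0.0],[0,0,0],0.6],[[0,0,0.0],[0,0,0],0.55],[[0,0,0.0],[0,0,0],0.5],[[0,0,0.0],[0,0,0],0.5],[[0,0,0.0],[0,0,0],0.5]])

```text
t: 18.98
tcp_pos: [0.5369, 0.1436, 0.0337]
ee_rot: [0.001, 1.0, 0.028, -0.004]
force: [0.4, 0.8, -0.6]
width: 0.0438
```

```bash
python3 - <<'E'
from w import *
P,R,s=cur(); print(s['t'],P,s['width'],s['force'],s['wrist_torque'])
p,d=ctrl.snapshot('scene'); cv2.imwrite('pics/s10.png',cv2.resize(p[180:320,240:420,::-1],None,fx=4,fy=4,interpolation=cv2.INTER_CUBIC))
E
```

```text
18.975 [0.53692177 0.14363427 0.03373989] 0.04382954321384842 [ 0.3543796   0.80751207 -0.60227703] [ 0.00404027  0.00479737 -0.01523047]
```

View pics/s10.png

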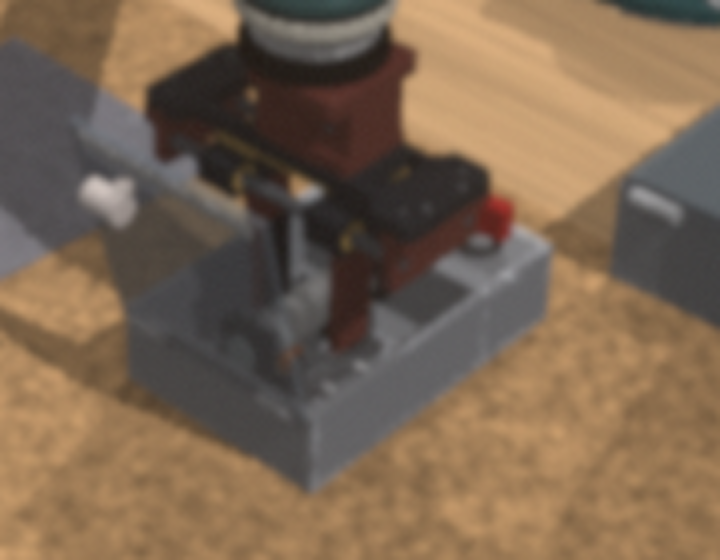

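move_arm(steps=[[[0,0,-0.5],[0,0,0],0.5],[[0,0,-1.5],[0,0,0],0.5],[[-1.5,0,-3.0],[0,0,0],0.5],[[-3.0,0,-4.0],[0,0,0],1.0],[[-3.0,0,-4.0],[0,0,0],1.0],[[-3.0,0,-4.0],[0,0,0],1.0]])

```text
t: 19.77
tcp_pos: [0.4491, 0.1389, 0.1553]
ee_rot: [0.0, 1.0, 0.028, -0.002]
force: [-0.1, 0.4, -0.4]
width: 0.0176
```

```bash
python3 - <<'E'
from w import *
P,R,s=cur(); print(s['t'],P,s['width'],s['force'])
p,d,c=wrist('w11')
img=p[...,::-1].copy()
for z in (58.5,):
    q=wproj(c,np.array([T(x) for x in [[-52,-15,z],[52,-15,z],[52,15,z],[-52,15,z]]])).astype(np.int32); cv2.polylines(img,[q],True,(0,255,0),1)
cv2.imwrite('pics/w11o.png',img)
u,v=np.meshgrid(np.arange(560),np.arange(420)); X=wun(c,u,v,depth=d)-O
a=-np.radians(YAW); x=X[...,0]*np.cos(a)-X[...,1]*np.sin(a); y=X[...,0]*np.sin(a)+X[...,1]*np.cos(a); z=X[...,2]
m=(d>0)&(abs(x)<60)&(abs(x)<.06)&(abs(y)<.025)&(z>.044)&(z<.075)
print(m.sum()); 
xs,ys,zs=x[m],y[m],z[m]
for lo in np.arange(-.055,.056,.01):
    k=(xs>=lo)&(xs<lo+.01)
    if k.sum()>5: print(round(lo*1000),k.sum(),'ymid',(ys[k].min()+ys[k].max())/2,'ywid',np.ptp(ys[k]),'ztop',np.percentile(zs[k],98))
E
```

```text
19.775 [0.44906182 0.13890343 0.15525445] 0.017621550533859248 [-0.09564169  0.42663087 -0.3721985 ]
3919
-55 379 ymid -0.0011362724571348168 ywid 0.029190407046891215 ztop 0.059286982980027186
-45 397 ymid -0.0010809807821338235 ywid 0.02894136421537032 ztop 0.058732556334527466
-35 341 ymid -0.0011244599427782465 ywid 0.023327324759725432 ztop 0.05616616790493137
-25 373 ymid -0.001122161427872968 ywid 0.023190515817123124 ztop 0.05614045058489999
-15 345 ymid -0.0011147717030731853 ywid 0.02307856771718912 ztop 0.056272003780195465
-5 353 ymid -0.0011600797017360933 ywid 0.023010555689227864 ztop 0.05600080803270947
5 353 ymid -0.0011329097536631038 ywid 0.022901367629576043 ztop 0.05612692626667029
15 352 ymid -0.0016052677749008593 ywid 0.023799487730606462 ztop 0.05624616766813042
25 342 ymid -0.0011756252233730826 ywid 0.023013011778896808 ztop 0.05635733638297989
35 470 ymid -0.0011120834672065242 ywid 0.03015158418337225 ztop 0.059610839276906365
45 212 ymid -0.0011332096374168507 ywid 0.03023221397167951 ztop 0.05976108443375658
```

View pics/w11o.png

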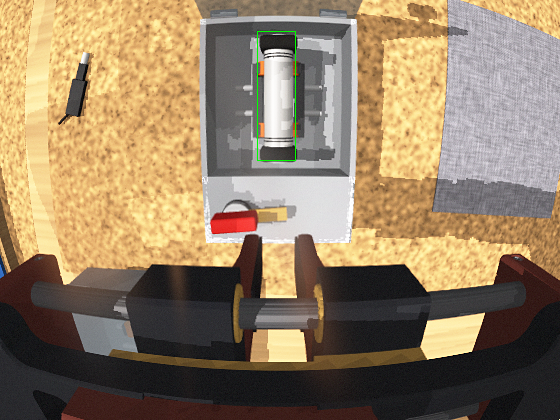

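```bash
python3 - <<'E'
from w import *
P,R,s=cur()
rows([((*T([-1,-1,0])[:2],z),tool(3.2)) for z in (.12,.066)])
E
```

```text
[2.962, 0.011, 1.137] [0.008, 0.069, 0.003] mm 95 deg 0.3
[2.973, 0.01, 2.937] [0.008, 0.069, 0.003] mm 125 deg 0.3
```

move_arm(steps=[[[1.5,0,0.3],[0,0,0],1.0],[[2.97,0,1.0],[0,0.05,0],1.0],[[2.97,0,2.0],[0,0.05,0],1.0],[[2.97,0,2.8],[0,0.05,0],1.0],[[2.97,0,2.9],[0,0.05,0],1.0],[[2.97,0,2.9],[0,0.05,0],1.0]])

```text
t: 20.58
tcp_pos: [0.5368, 0.1436, 0.0664]
ee_rot: [0.0, 1.0, 0.028, -0.002]
force: [-0.3, 0.4, -1.0]
width: 0.0006
```

```bash
python3 - <<'E'
from w import *
P,R,s=cur(); print(s['t'],P,s['width'],s['force'])
rows([((*T([-1,-1,0])[:2],z),tool(3.2)) for z in (.056,.035,.033)])
E
```

```text
20.575 [0.53678458 0.14361613 0.06643504] 0.0006423248384283016 [-0.27684574  0.40758378 -1.03161941]
[0.03, 0.007, 0.348] [0.01, 0.043, 0.002] mm 10 deg 0.2
[0.033, 0.006, 1.048] [0.01, 0.043, 0.002] mm 31 deg 0.2
[0.033, 0.006, 1.114] [0.01, 0.043, 0.002] mm 33 deg 0.2
```

move_arm(steps=[[[0,0,0.3],[0,0,0],1.0],[[0,0,0.45],[0,0,0],1.0],[[0,0,0.6],[0,0,0],1.0],[[0,0,0.72],[0,0,0],1.0],[[0,0,0.84],[0,0,0],1.0],[[0,0,0.94],[0,0,0],1.0],[[0,0,1.0],[0,0,0],1.0],[[0,0,1.0],[0,0,0],1.0],[[0,0,1.0],[0,0,0],1.0]])

```text
t: 21.7
tcp_pos: [0.5357, 0.1436, 0.0365]
ee_rot: [0.0, 1.0, 0.028, -0.002]
force: [-0.1, 0.1, -1.1]
width: 0.0004
```

move_arm(steps=[[[0.03,0,0.04],[0,0,0],1.0],[[0.03,0,0.07],[0,0,0],1.0],[[0.03,0,0.07],[0,0,0],1.0]])

```text
t: 22.08
tcp_pos: [0.5362, 0.1436, 0.0359]
ee_rot: [0.0, 1.0, 0.028, -0.002]
force: [-5.0, 0.8, 16.1]
width: 0.0005
```

move_arm(steps=[[[0,0,-0.7],[0,0,0],1.0],[[0,0,-2.0],[0,0,0],1.0],[[-1.5,0,-3.5],[0,0,0],1.0],[[-3.0,0,-4.0],[0,0,0],1.0],[[-3.0,0,-4.0],[0,0,0],1.0],[[-3.0,0,-4.0],[0,0,0],1.0]])

```text
t: 22.82
tcp_pos: [0.4485, 0.1388, 0.1551]
ee_rot: [0.0, 1.0, 0.028, -0.001]
force: [-0.3, -0.3, -1.1]
width: 0.0005
```

```bash
python3 - <<'E'
from w import *
P,R,s=cur(); print(s['t'],P,s['width'],s['force'])
p,d,c=wrist('w12')
u,v=np.meshgrid(np.arange(560),np.arange(420)); X=wun(c,u,v,depth=d)-O
a=-np.radians(YAW); x=X[...,0]*np.cos(a)-X[...,1]*np.sin(a); y=X[...,0]*np.sin(a)+X[...,1]*np.cos(a); z=X[...,2]
m=(d>0)&(abs(x)<.06)&(abs(y)<.025)&(z>.027)&(z<.075)
xs,ys,zs=x[m],y[m],z[m]
for lo in np.arange(-.055,.056,.01):
    k=(xs>=lo)&(xs<lo+.01)
    if k.sum()>5: print(round(lo*1000),k.sum(),'ymid',((ys[k].min()+ys[k].max())/2).round(4),'ywid',np.ptp(ys[k]).round(4),'ztop',np.percentile(zs[k],98).round(4))
R2=tool(3.2)
rows([(T(q),R2) for q in ([-60,20,270],[150,20,270],[150,20,150])])
E
```

```text
22.825 [0.44847235 0.13883517 0.15512349] 0.00045488299135501125 [-0.29316168 -0.2904795  -1.09511977]
-55 343 ymid -0.0012 ywid 0.0295 ztop 0.0399
-45 331 ymid -0.0012 ywid 0.0293 ztop 0.0395
-35 534 ymid -0.0012 ywid 0.0414 ztop 0.0377
-25 390 ymid -0.0012 ywid 0.0412 ztop 0.0375
-15 288 ymid -0.0012 ywid 0.0229 ztop 0.0367
-5 302 ymid -0.0012 ywid 0.0228 ztop 0.0368
5 305 ymid -0.0012 ywid 0.0228 ztop 0.0367
15 452 ymid -0.0012 ywid 0.0412 ztop 0.0377
25 466 ymid -0.0012 ywid 0.0409 ztop 0.0376
35 386 ymid -0.0012 ywid 0.0294 ztop 0.0401
45 186 ymid -0.0012 ywid 0.029 ztop 0.0399
[0.992, -0.686, -3.842] [0.008, 0.025, 0.002] mm 121 deg 0.1
[7.992, -0.684, -3.857] [0.008, 0.025, 0.002] mm 267 deg 0.1
[8.0, -0.687, 0.143] [0.008, 0.025, 0.002] mm 241 deg 0.1
```

View pics/w12.png

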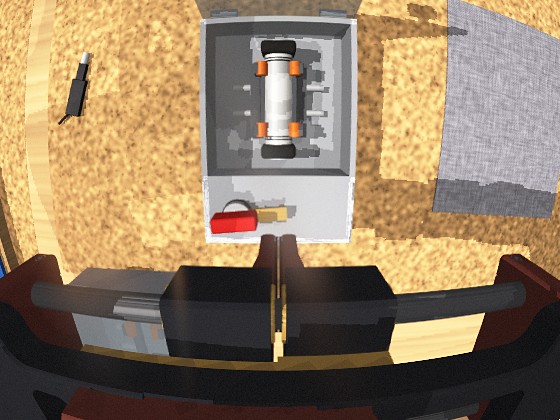

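Picture shows the loupe home between the orange tips (around (278,95)), with a flat top at 36.7 mm. Now I'll go behind the flap.

move_arm(steps=[[[1.0,-0.68,-2.0],[0,0,0],1.0],[[1.0,-0.68,-3.85],[0,0,0],1.0],[[3.0,-0.68,-3.85],[0,0,0],1.0],[[5.0,-0.68,-3.85],[0,0,0],1.0],[[7.0,-0.68,-3.85],[0,0,0],1.0],[[8.2,-0.68,-3.85],[0,0,0],1.0],[[8.2,-0.68,-3.85],[0,0,0],1.0],[[8.2,-0.68,-2.0],[0,0,0],1.0],[[8.2,-0.68,0.0],[0,0,0],1.0],[[8.2,-0.68,0.1],[0,0,0],1.0],[[8.2,-0.68,0.1],[0,0,0],1.0]])

```text
t: 24.25
tcp_pos: [0.6927, 0.1731, 0.1524]
ee_rot: [0.0, 1.0, 0.028, -0.001]
force: [0.3, -0.1, 0.4]
width: 0.0007
```

```bash
python3 - <<'E'
from w import *
P,R,s=cur(); print(s['t'],P,s['width'],s['force'])
p,d=ctrl.snapshot('scene'); cv2.imwrite('pics/s13.png',cv2.resize(p[140:320,200:420,::-1],None,fx=3.5,fy=3.3,interpolation=cv2.INTER_CUBIC))
rows([(T(q),tool(3.2)) for q in ([120,20,150],[20,20,150])])
E
```

```text
24.25 [0.69272757 0.17305538 0.15241238] 0.000726950609178824 [ 0.28746497 -0.07635586  0.39907215]
[-1.217, -0.001, 0.125] [0.005, -0.006, 0.004] mm 37 deg 0.0
[-4.55, -0.003, 0.123] [0.005, -0.006, 0.004] mm 137 deg 0.0
```

View pics/s13.png

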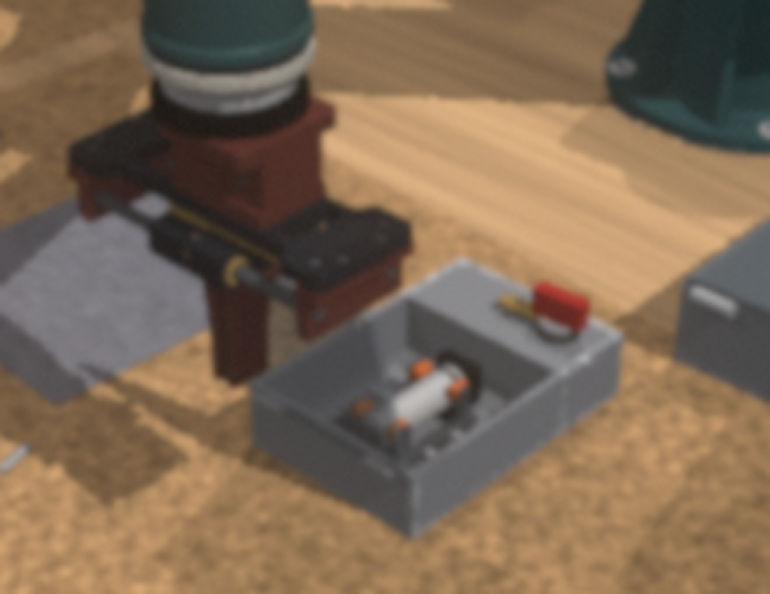

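move_arm(steps=[[[-0.8,0,0.1],[0,0,0],1.0],[[-1.2,0,0.1],[0,0,0],1.0],[[-1.55,0,0.1],[0,0,0],1.0],[[-1.9,0,0.1],[0,0,0],1.0],[[-2.25,0,0.1],[0,0,0],1.0],[[-2.6,0,0.1],[0,0,0],1.0],[[-2.95,0,0.1],[0,0,0],1.0],[[-3.3,0,0.1],[0,0,0],1.0],[[-3.65,0,0.1],[0,0,0],1.0],[[-4.0,0,0.1],[0,0,0],1.0],[[-4.35,0,0.1],[0,0,0],1.0],[[-4.7,0,0.1],[0,0,0],1.0]])

```text
t: 25.8
tcp_pos: [0.5505, 0.1649, 0.1486]
ee_rot: [0.0, 1.0, 0.028, -0.002]
force: [-0.6, 0.1, -0.5]
width: 0.0003
```

```bash
python3 - <<'E'
from w import *
P,R,s=cur(); print(s['t'],P,s['width'],s['force'])
p,d=ctrl.snapshot('scene'); cv2.imwrite('pics/s14.png',cv2.resize(p[140:320,200:420,::-1],None,fx=3.5,fy=3.3,interpolation=cv2.INTER_CUBIC))
E
```

```text
25.8 [0.55052702 0.16492517 0.14863246] 0.0002784330819345118 [-0.64439144  0.09104609 -0.45927918]
```

View pics/s14.png

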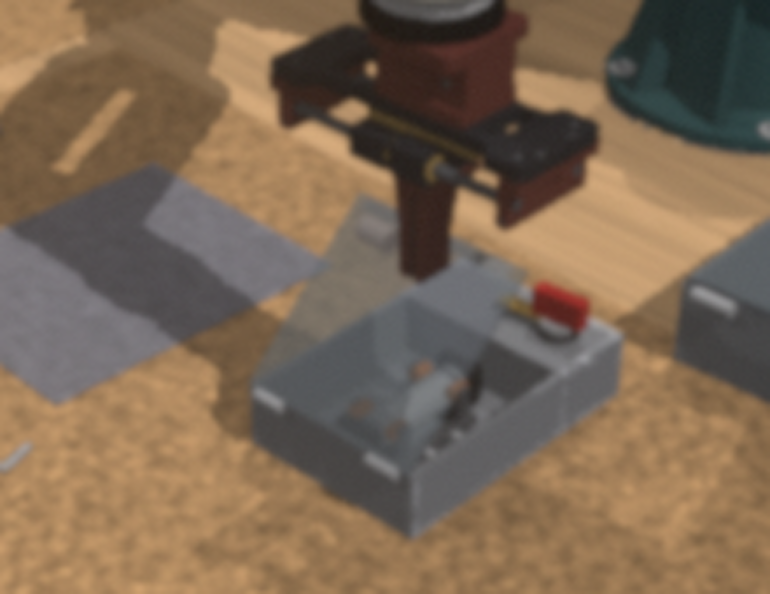

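The flap is past upright and sinking. I'll retreat upwards and wait.

move_arm(steps=[[[1.0,0,-1.0],[0,0,0],1.0],[[1.0,0,-2.5],[0,0,0],1.0],[[0,6.0,-3.0],[0,0,0],1.0],[[0,8.0,-3.0],[0,0,0],1.0],[[0,8.0,-3.0],[0,0,0],1.0],[[0,8.0,-3.0],[0,0,0],1.0],[[0,8.0,-3.0],[0,0,0],1.0],[[0,8.0,-3.0],[0,0,0],1.0],[[0,8.0,-3.0],[0,0,0],1.0],[[0,8.0,-3.0],[0,0,0],1.0],[[0,8.0,-3.0],[0,0,0],1.0],[[0,8.0,-3.0],[0,0,0],1.0]])

```text
t: 27.35
tcp_pos: [0.565, -0.0741, 0.2388]
ee_rot: [0.0, 1.0, 0.028, -0.002]
force: [-0.1, -0.3, 0.2]
width: 0.001
```

move_arm(steps=[[[0,0,0],[0,0,0],1.0],[[0,0,0],[0,0,0],1.0],[[0,0,0],[0,0,0],1.0],[[0,0,0],[0,0,0],1.0],[[0,0,0],[0,0,0],1.0],[[0,0,0],[0,0,0],1.0],[[0,0,0],[0,0,0],1.0],[[0,0,0],[0,0,0],1.0],[[0,0,0],[0,0,0],1.0],[[0,0,0],[0,0,0],1.0],[[0,0,0],[0,0,0],1.0],[[0,0,0],[0,0,0],1.0]])

```text
t: 28.85
tcp_pos: [0.565, -0.0746, 0.2388]
ee_rot: [0.0, 1.0, 0.028, -0.002]
force: [-0.1, -1.0, 0.3]
width: 0.0004
```

move_arm(steps=[[[0,0,0],[0,0,0],1.0],[[0,0,0],[0,0,0],1.0],[[0,0,0],[0,0,0],1.0],[[0,0,0],[0,0,0],1.0],[[0,0,0],[0,0,0],1.0],[[0,0,0],[0,0,0],1.0],[[0,0,0],[0,0,0],1.0],[[0,0,0],[0,0,0],1.0],[[0,0,0],[0,0,0],1.0],[[0,0,0],[0,0,0],1.0],[[0,0,0],[0,0,0],1.0],[[0,0,0],[0,0,0],1.0]])

```text
t: 30.35
tcp_pos: [0.565, -0.0745, 0.2388]
ee_rot: [0.0, 1.0, 0.028, -0.002]
force: [0.5, 0.3, 0.3]
width: 0.0004
```

```bash
python3 - <<'E'
from w import *
P,R,s=cur(); print(s['t'],P,s['width'],s['force'])
p,d=ctrl.snapshot('scene'); cv2.imwrite('pics/s15.png',cv2.resize(p[140:320,200:420,::-1],None,fx=3.5,fy=3.3,interpolation=cv2.INTER_CUBIC))
c=ctrl.calibration('top');p,d=ctrl.snapshot('top'); cv2.imwrite('pics/top15.png',p[...,::-1])
u,v=np.meshgrid(np.arange(560),np.arange(420)); X=unproj(c,u,v,depth=d)-O
a=-np.radians(YAW); x=X[...,0]*np.cos(a)-X[...,1]*np.sin(a); y=X[...,0]*np.sin(a)+X[...,1]*np.cos(a); z=X[...,2]
for lo in (-.04,0,.04):
    m=(abs(x-lo)<.01)&(y>0)&(y<.05); print(lo,np.median(z[m]))
E
```

```text
30.35 [ 0.56499731 -0.07454509  0.23878327] 0.00035088635566069297 [0.4976907  0.28606657 0.34600533]
-0.04 0.05556377233415425
0 0.055888802269130886
0.04 0.05637012313021606
```

View pics/s15.png

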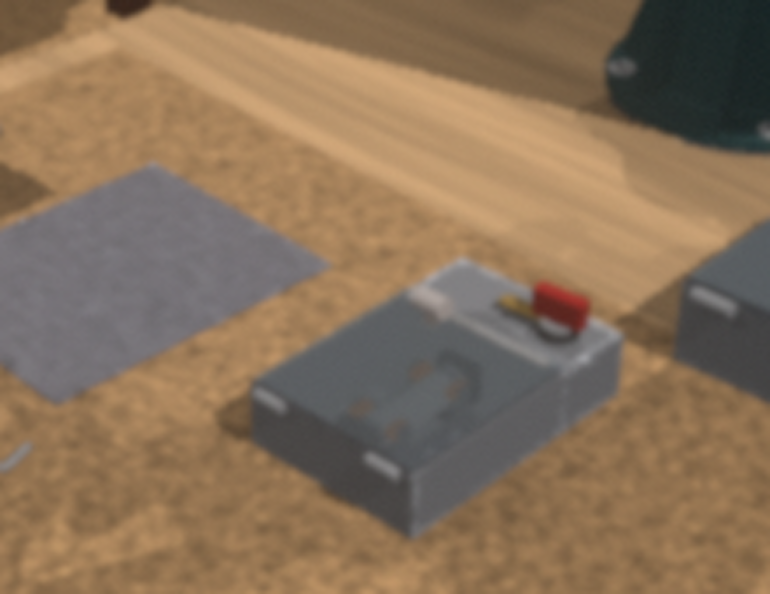

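View pics/top15.png

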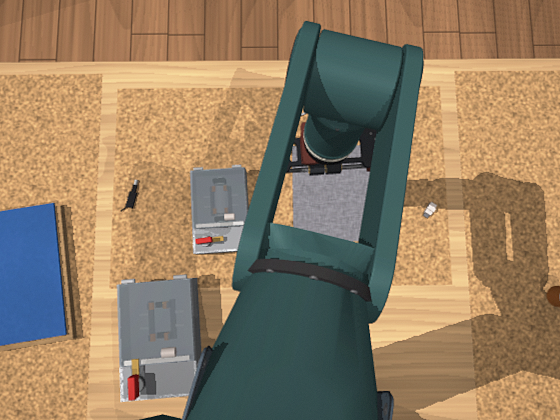

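The flap is shut and flat (top at 55.5–56.4 mm along its length), the loupe shows in the clip through it, and the bystanders haven't moved.

```bash
python3 -c "
from station import ctrl
print(ctrl.close_job())"
```

```text
the job is handed in; nothing more can be done
None
```

The loupe is put away: it sits home in the spring jaws of the smaller tray with the flap shut over it. I handed the job in at about 30 s of the 72 s; no verdict comes back.

1. **Latch:** I gripped the red knob and turned it 80° clockwise. The tongue then pointed across the tray, clear of the flap, which was still shut.
2. **Flap open:** I pinched the white handle and swung the flap to about 1.76 rad. After release it stayed open.
3. **Loupe laid on the jaws:** I let go of it with its barrel top measured at 56 mm (55.5 expected), level and about 1 mm off centre.
4. **Pressed home:** The barrel top then measured 36.7 mm (36 expected), with the orange tips closed over it. The last small push peaked at 16 N.
5. **Flap shut:** I pushed the flap back past upright and it sank shut by itself.

**Last checks:**
- The flap's top lay level at 55.5 to 56.4 mm along its length.
- The loupe showed in the clip through the flap.
- The headshell and cartridge looked unmoved in the top view. The arm hid most of the hex key there, but its short end still showed in place in the scene view.
- The gripper was clear of everything, with wrist forces near zero.

**Disagreements:** The measured sideways offsets (about 1 mm) and the scene camera's slightly larger ones (up to about 6 mm at the knob) mostly come from calibration and viewing angle. I went with the top and wrist cameras.

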